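# Shut the ink chest

### The job

Shut up the plywood ink chest by pushing with the fingertips: first push its drawer fully home, then push the raised lid down until it lies flat, and last push the steel catch by its thumb tab all the way across so that it laps over the lid. Pick nothing up, leave the printing block lying in the drawer, and do not disturb the pots, tub, can, bottle and tools around.

Things in the scene. Friction and masses are not known exactly. Their poses are not given: they have to be found in the camera images.
- chest: Fixed plywood chest 200 deep (x), 300 wide (y), 115 high. Origin: centre of its underside; +x front to back (drawer on its -x side), +y to the left seen from the robot. The lid covers y -149 to +79, over a well with two pots that stay below it; a fixed deck at y +80 to +150, top at z 115 (level with the shut lid), carries the catch in low steel guides, up to 11 above the deck.
- drawer (a joint): Opening of the drawer in m along the chest's -x: 0 = fully shut, starts 0.04 to 0.08 open, at most 0.11. Slides with about 2 N friction and stays where it is left; stops hard at 0.
- drawer_handle (a point): Middle of the drawer's horizontal black steel bar handle: bar 110 long along the chest's y, about 10 thick, centre 35 in front of the drawer's front face and 54 above the table. It moves with the drawer.
- drawer_front (a point): Centre of the drawer's flat front face (282 wide, 58 high, from 10 to 68 above the table), which moves with the drawer; axes as the chest's. When shut this face is flush with the chest's front face.
- lid (a joint): Angle of the lid in rad: 0 = lying flat shut, starts 0.6 to 1.0 raised, at most 1.4. Hinged along the chest's back edge. A stiff friction hinge (0.6 N m): it stays at any angle and takes about 1 to 6 N at its free edge to push down.
- lid_hinge (a point): Middle of the lid's hinge line (which runs along the chest's y), in the chest's frame at x +100, y -35, z +104, level with the lid's underside. When the lid turns, so do this point's axes: x and z lie in and across the board.
- lid_edge (a point): Middle of the lid's free edge on its upper face, 200 from the hinge line. The lid is a plain board 200 x 228, upper face 11 above the hinge plane. The free edge is the front one when shut; it rises and swings back towards the hinge as the lid opens. The upper face is the one to push.
- catch (a joint): Travel of the catch in m along the chest's -y (from the deck towards the lid): 0 = drawn fully back, starts 0 to 0.006, 0.040 = fully across at its stop, lapping over the lid. About 1.5 N friction, stays where it is left.
- catch_tab (a point): Centre line of the outer (+y) face of the catch's upright thumb tab, 18 above the deck. The tab is 30 wide (chest x), 10 thick (chest y) and stands 30 above the deck (its top at about 145 above the table). With the catch drawn back this face is 14 inside the chest's left side. Push on this face towards -y.
- block: Loose dark wooden printing block 50 x 75 x 28 lying in the drawer; origin at the centre of its underside. It rides with the drawer.
- pot1: Small lidded pot, 38 across, 26 high, in the well under the lid.
- pot2: Another such pot in the well.
- tub: Open white tub, 90 across, 85 high, standing on the table in front of the chest's left corner. Origin under its centre.
- can: Black can, 72 across, 75 high, standing in front of the chest's right corner.
- bottle: Clear bottle, 60 across, 160 high, standing to the right of the chest.
- squeegee: Wooden squeegee with rubber blade, 220 x 70 x 22, lying on the table well to the left.
- knife: Spatula-shaped palette knife lying on the table well to the right.

How it is judged:
On the way, in this order (a step that is already met when the one before it is completed fails the run):
1. the drawer is pushed home while the lid is still up (value of joint drawer below 0.004 m and value of joint lid above 0.3 rad), for 0.2 s.
2. the lid is pushed down flat, the catch still drawn back (value of joint lid below 0.035 rad and value of joint catch below 0.015 m), for 0.2 s.
3. the catch is pushed across (value of joint catch above 0.035 m), for 0.2 s.
At the end, for the whole second after the job is handed in: Drawer within 4 mm of shut, lid within 0.035 rad of flat, catch at least 35 of its 40 mm across, printing block still lying in the drawer, every other loose thing within 30 mm of where it stood (value of joint drawer below 0.004 m and value of joint lid below 0.035 rad and value of joint catch above 0.035 m and z of block in the frame of drawer_front below 0 m and x of block in the frame of drawer_front above 0 m and not (distance of tub from where it was at the start of the episode above 0.03 m) and not (distance of can from where it was at the start of the episode above 0.03 m) and not (distance of bottle from where it was at the start of the episode above 0.03 m) and not (distance of squeegee from where it was at the start of the episode above 0.03 m) and not (distance of knife from where it was at the start of the episode above 0.03 m) and not (distance of pot1 from where it was at the start of the episode above 0.03 m) and not (distance of pot2 from where it was at the start of the episode above 0.03 m)); the robot touches nothing.
It fails at once if the printing block is lifted off the drawer's floor (by more than 15 mm) (z of block in the frame of drawer_front above -0.007 m).
It fails at once if the catch is pushed across (over 15 mm) before the lid is down (value of joint catch above 0.015 m and value of joint lid above 0.06 rad).
It fails at once if a pot, the tub, the can, the bottle, the squeegee or the palette knife is lifted, carried or shoved (by more than 30 mm) (distance of any of tub, can, bottle, squeegee, knife, pot1, pot2 from where it was at the start of the episode above 0.03 m).
It also fails if it takes over 53 s, if anything falls off the work surface, if the arm or the gripper's body presses on something with over 40 N, if the wrist force passes 120 N, or if a joint passes its speed limit or range.

### The arm

A 6-joint arm with a two-finger parallel gripper is mounted at the origin on the work surface. World frame = base frame: x ahead of the robot, y to its left, z up, the work surface at z = 0. Lengths are in m, angles in rad, forces in N, time in s.
With the tool pointing down it reaches from about 0.3 to 0.875 m from the base axis. Payload 4.2 kg.
Tool frame: the origin (TCP) lies on the mounting face of the last link; the fingertips stand 173 mm ahead of it and the grasp point (between the pads) lies 155 mm ahead of it (robot.tip_reach is the distance from the TCP to the fingertips, in m); z points along the fingers, y is the line along which they close (so a half turn about z gives the same grasp; the last joint's range is limited). The gripper opens to 85 mm and grips with 20 to 120 N. Pads are 22 mm wide; open, the fingers measure 114 mm over their backs; the gripper's body (76 mm by 85 mm) begins 54 mm behind the grasp point. The pads swing forward as they close: fully open they stand 13 mm farther back than shut.
Start: joints at [1.295, 0.32, 1.565, -0, 1.257, -0.02], TCP at [0.145, 0.556, 0.405] pointing down, gripper open.
Joint ranges: [-3.11, 3.11], [-0.84, 2.01], [0.21, 2.61], [-1.34, 4.49], [0.05, 2.63], [-2.56, 2.56]. Speed limits (rad/s): [2.57, 2.57, 3.14, 3.14, 3.14, 3.14].

### API

Orientations are given as a rotation vector (axis times angle).
In Python, from plant import robot gives the robot as it stands.
- The arm moves only by the tool drive_tool, never from a script. Its argument "increments" is one flat list of numbers, 7 for each row, row after row: the finger opening in mm, from 0 to 85.4, then the shift along the tool's x, y, z in mm, then the turn, a rotation vector about the tool's x, y, z in degrees. In form: [gripper, dx, dy, dz, wx, wy, wz, gripper, dx, dy, dz, wx, wy, wz, ...]. A call has exactly 8 rows; each row shifts and turns the commanded pose from where the row before left it, along the tool's axes as they then stand; what a row does not reach is not made up. A row lasts 1/8 s, in which the tool goes at most 62.5 mm and 10.7 degrees, less where a joint would pass 70% of its speed; a pose out of reach is approached as far as the arm can. A call is refused whole if a number of a shift passes 62.5 or a number of a turn 10.7, either way. A call with a gripper value outside its range is refused whole. The fingers move at their own pace and stop on an object; "force" is the grip in N (left out, the last holds). Time passes only in rows, so rows that do not move let the fingers close, or fill a call up. It gives the time, the measured TCP pose, the force, the opening and the grip force at its end, in the units of the state.
- robot.read_state(): the state, without advancing time (a new reading comes with each control period).
- robot.capture(name): name is "scene" or "top"; returns a dict with "image" (400x640x3 uint8, red, green, blue), "fx", "fy", "cx", "cy" (pixels), "pose" (4x4, takes a point from camera to world coordinates). Camera axes: x right, y down, z forward; pixel columns grow to the right and rows downward; lengths in m; the calibration is good to about 2 mm. A picture is of the moment at which its call begins. There is no depth.
- robot.close_job(): hands the job in; it is judged then, once.
Trained networks look in the newest picture that a camera, given by its name, has taken for a name from the list of things; names that differ only in an ending like _2 or _b are one class to them, and where a whole thing is asked for, a point or a joint stands for the part that bears it (a point fixed in the world has none). Each returns a list of dicts, best first, with "confidence" (0 to 1); they miss things now and then, are a little off and sometimes report something else, mostly with a low value. They report only what shows in the picture. A call takes as long as a camera call.
- robot.search_frame(target, camera): "position" ([x, y, z] in m, in the coordinates of the camera as it stood for that picture, good to about 4 mm: the middle of the surface that is visible of it).
The state is a dict: "time": time; "joint_positions": joint angles; "dq": joint speeds; "effort": joint torques, N m; "eef_pos": TCP position; "tcp_rot": TCP orientation; "force": force on the tool from outside, world axes, zero at the start; "moment": the same for the moment, N m; "width": finger opening in m; "finger_force": force on a finger pad.
Only numpy, scipy, OpenCV 4.12 (cv2) and the standard library are available. Lean on these libraries where they do the work, as an engineer would, in place of code of your own. Each camera call takes 0.05 s, during which the arm holds its last target. There are 200 camera calls.

## Working session

There is one attempt and no reset: what is moved stays moved. The work goes in short steps, Python scripts to look and compute and a tool call to move; the robot and the scene stay as the last step left them, time stands still between calls to the robot, and variables do not carry over. Pictures are saved under pics/ and viewed, at most 10 in all, crops included, and the job is handed in when it is done.

Besides the shell and the picture viewer there is one more tool, called after "Request:" as name(argument=value, ...) on one line, values as JSON. drive_tool: Moves the arm, as the interface text tells. Its arguments: {"type":"object","properties":{"increments":{"type":"array"},"force":{"type":"number"}},"required":["increments"]}

```bash
mkdir -p pics; ls
cat > h.py <<'E'
import numpy as np, cv2
from plant import robot
from scipy.spatial.transform import Rotation as R
def snap(cam,fn=None):
    c=robot.capture(cam); c['pose']=np.array(c['pose'])
    if fn: cv2.imwrite('pics/'+fn,np.array(c['image'])[:,:,::-1])
    return c
def find(c,cam,t):
    o=[]
    for d in robot.search_frame(t,cam)[:2]:
        p=c['pose']@np.r_[d['position'],1]; o.append((np.round(p[:3],3).tolist(),round(d['confidence'],2)))
    return o
def px(c,p):
    q=np.linalg.inv(c['pose'])@np.r_[p,1]; return c['fx']*q[0]/q[2]+c['cx'],c['fy']*q[1]/q[2]+c['cy']
def ray(c,u,v,z):
    d=c['pose'][:3,:3]@[(u-c['cx'])/c['fx'],(v-c['cy'])/c['fy'],1]; o=c['pose'][:3,3]; return o+d*(z-o[2])/d[2]
E
python3 - <<'E'
from h import *
s=robot.read_state(); print(s['time'],s['eef_pos'],s['tcp_rot'],s['width'])
for cam in('scene','top'):
    c=snap(cam,cam+'1.png'); print(cam,np.round(c['pose'],3).tolist(),c['fx'],c['cx'],c['cy'])
    for t in['chest','drawer_handle','drawer_front','lid_edge','lid','catch','catch_tab','block','tub','can','bottle','squeegee','knife']: print(t,find(c,cam,t))
E
```

```text
pics
0.0 [0.14543419 0.55612127 0.40386849] [-4.00639264e-01 -3.11572549e+00  2.79780975e-03] 0.08534429777262512
scene [[0.99, -0.107, 0.097, 0.493], [-0.144, -0.764, 0.629, -0.811], [0.007, -0.636, -0.771, 1.0], [0.0, 0.0, 0.0, 1.0]] 421.87867872363194 308.2878304464866 202.6405309633967
chest [([0.642, -0.101, 0.075], 0.59)]
drawer_handle [([0.411, 0.397, 0.022], 0.62), ([0.538, -0.073, 0.027], 0.6)]
drawer_front [([0.544, -0.076, 0.025], 0.87), ([0.644, -0.101, 0.076], 0.54)]
lid_edge [([0.699, -0.105, 0.198], 0.74)]
lid [([0.695, -0.099, 0.195], 0.59)]
catch [([0.595, 0.073, 0.122], 0.6), ([0.697, -0.1, 0.196], 0.48)]
catch_tab [([0.599, 0.071, 0.121], 0.74), ([0.658, -0.145, 0.101], 0.21)]
block []
tub [([0.484, 0.154, 0.059], 0.92), ([0.601, 0.068, 0.121], 0.59)]
can [([0.51, -0.341, 0.072], 0.62)]
bottle [([0.738, -0.309, 0.1], 0.55)]
squeegee [([0.412, 0.399, 0.021], 0.86), ([0.654, -0.143, 0.1], 0.48)]
knife [([0.541, -0.54, 0.006], 0.88)]
top [[0.025, -0.995, 0.097, 0.495], [-1.0, -0.024, 0.016, -0.081], [-0.013, -0.097, -0.995, 1.32], [0.0, 0.0, 0.0, 1.0]] 430.804846065323 317.0090366113658 195.727958561524
chest [([0.644, -0.056, 0.116], 0.61)]
drawer_handle [([0.606, 0.062, 0.119], 0.35), ([0.569, -0.059, 0.047], 0.35)]
drawer_front [([0.543, -0.061, 0.017], 0.81)]
lid_edge [([0.699, -0.084, 0.198], 0.79)]
lid [([0.699, -0.087, 0.197], 0.72)]
catch [([0.601, 0.056, 0.118], 0.52)]
catch_tab [([0.545, -0.062, 0.019], 0.64)]
block [([0.569, -0.061, 0.05], 0.48)]
tub [([0.482, 0.169, 0.017], 0.86)]
can [([0.515, -0.32, 0.074], 0.8), ([0.539, -0.06, 0.017], 0.46)]
bottle [([0.74, -0.289, 0.109], 0.75)]
squeegee [([0.414, 0.407, 0.025], 0.61)]
knife [([0.538, -0.544, 0.003], 0.66)]
```

View pics/scene1.png

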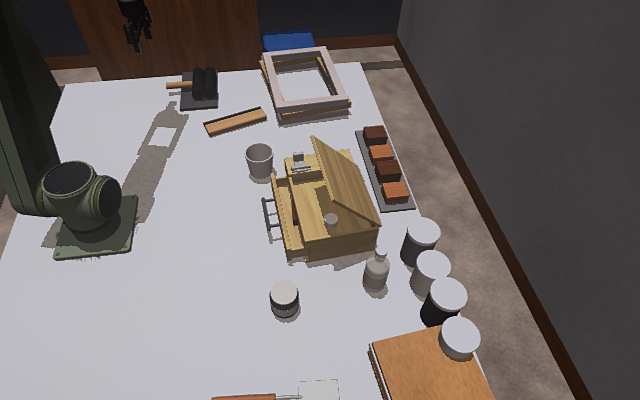

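View pics/top1.png

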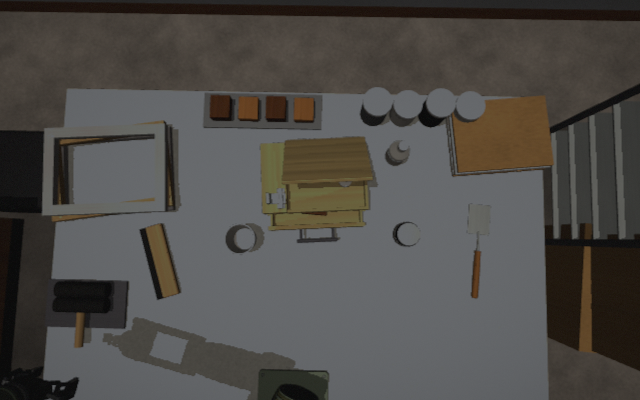

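The scene view shows the chest around (330,200), with its drawer open to the left and the handle at (268,215). The top view shows the catch near (275,198) and the handle at (318,240). I'll enlarge both to get the corners.

Run:
```python
import cv2
a=cv2.imread('pics/top1.png')[120:260,220:420]; cv2.imwrite('pics/topc.png',cv2.resize(cv2.convertScaleAbs(a,alpha=1.4),None,fx=4,fy=4,interpolation=cv2.INTER_CUBIC))
a=cv2.imread('pics/scene1.png')[130:270,240:400]; cv2.imwrite('pics/scenec.png',cv2.resize(a,None,fx=4,fy=4,interpolation=cv2.INTER_CUBIC))
```

```text
(no output)
```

View pics/topc.png

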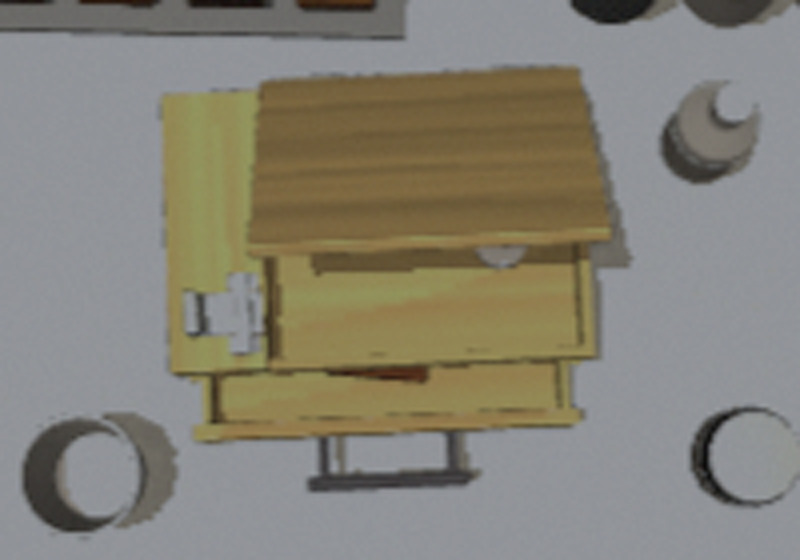

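View pics/scenec.png

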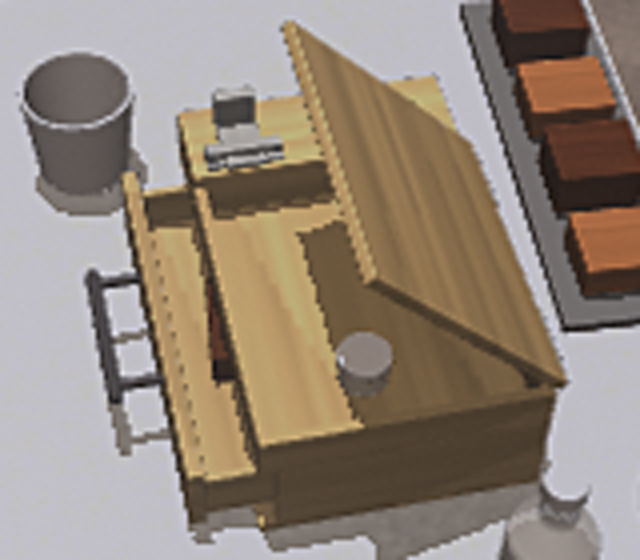

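```bash
cat > fit.py <<'E'
from h import *
from scipy.optimize import least_squares
C={k:snap(k) for k in('top','scene')}
T=lambda u,v:('top',220+u/4,120+v/4); S=lambda u,v:('scene',240+u/4,130+v/4)
def pts(p):
    x,y,a,q,th,k,xt=p; c,s=np.cos(th),np.sin(th)
    L=[.1-.2*c+.011*s,.104+.2*s+.011*c]; f=-.1-q
    P=[((-.1,.15,.115),T(172,373)),((-.1,.15,.115),S(180,116)),((.1,.15,.115),T(163,94)),((.1,.15,.115),S(437,76)),
    ((-.1,-.15,.104),T(597,356)),((-.1,-.15,.104),S(262,445)),
    ((f-.035,.055,.054),T(308,485)),((f-.035,-.055,.054),T(474,478)),((f-.035,.055,.054),S(92,275)),((f-.035,-.055,.054),S(117,397)),
    ((f,.141,.068),S(127,176)),((f,-.141,.068),S(190,487)),((f,.141,.068),T(195,436)),((f,-.141,.068),T(582,415)),
    ((L[0],.079,L[1]),T(250,240)),((L[0],-.149,L[1]),T(610,234)),((L[0],.079,L[1]),S(290,22)),((L[0],-.149,L[1]),S(372,283)),
    ((xt-.015,.136-k,.145),T(186,337)),((xt+.015,.136-k,.145),T(184,290)),((xt-.015,.136-k,.145),S(214,88)),((xt+.015,.136-k,.145),S(255,88))]
    ca,sa=np.cos(a),np.sin(a)
    return [(np.array([x+ca*w[0]-sa*w[1],y+sa*w[0]+ca*w[1],w[2]]),o) for w,o in P]
def res(p): return np.concatenate([np.array(px(C[o[0]],w))-o[1:] for w,o in pts(p)])
r=least_squares(res,[.66,-.06,0,.06,.8,.003,-.05],loss='soft_l1')
print(np.round(r.x,4)); print(np.round(res(r.x).reshape(-1,2),1).tolist())
E
python3 fit.py
```

```text
[ 0.6688 -0.0537  0.0645  0.0456  0.7899  0.0009 -0.061 ]
[[-0.5, -0.1], [-0.2, -0.7], [-0.1, -0.4], [0.3, 0.0], [-0.1, 0.1], [-0.3, 1.2], [1.6, -0.7], [-2.3, -0.4], [0.9, 0.9], [0.4, 0.4], [-0.7, -0.4], [-0.0, -1.4], [-0.4, 0.6], [-0.0, 2.0], [-0.0, 2.1], [1.3, -0.2], [0.0, 0.1], [0.7, -0.2], [-0.3, -0.7], [-0.1, 0.2], [-0.1, 1.3], [-0.2, -0.1]]
```

The fit is consistent, with residuals of about 1–2 px. The chest is at (0.669, −0.054) with a yaw of 3.7°, the drawer is 46 mm open, the lid is at 0.79 rad and the catch is about 1 mm across. I'll close the fingers, line up with the chest and swing over.

```bash
cat > st.py <<'E'
# remaining tool-frame shift (mm) and turn (deg) from now to a chest-frame tip target with tool down, tool y = chest y
import sys
from h import *
A=.0645; O=np.array([.6688,-.0537,0]); Rz=R.from_euler('z',A).as_matrix()
s=robot.read_state(); Rt=R.from_rotvec(s['tcp_rot']); tip=np.array(s['eef_pos'])+Rt.apply([0,0,robot.tip_reach])
print('t',round(s['time'],2),'tip chest mm',np.round(Rz.T@(tip-O)*1e3,1),'F chest',np.round(Rz.T@s['force'],1),'w',round(s['width']*1e3,1),'q',np.round(s['joint_positions'],2),robot.tip_reach)
goal=R.from_matrix(Rz@np.diag([-1.,1,-1]))
print('turn deg',np.round(np.degrees((Rt.inv()*goal).as_rotvec()),2))
if len(sys.argv)>3: print('shift mm',np.round(Rt.inv().apply(O+Rz@(np.array(sys.argv[1:4],float)/1e3)-tip)*1e3,1))
E
python3 st.py -227 0 231
```

```text
t 1.5 tip chest mm [-482.9  642.5  231.4] F chest [-0.3  0.4  0.3] w 85.6 q [ 1.3   0.32  1.56  0.    1.26 -0.02] 0.1734
turn deg [ 1.000e-02 -0.000e+00 -1.835e+01]
shift mm [-4.452e+02 -5.292e+02  3.000e-01]
```

Request:
drive_tool(increments=[0,0,0,0,0,0,-9.2,0,0,0,0,0,0,-9.2,0,-21,-53,0,0,0,0,0,-21,-53,0,0,0,0,0,-21,-53,0,0,0,0,0,-21,-53,0,0,0,0,0,-21,-53,0,0,0,0,0,-21,-53,0,0,0,0], force=40)

```text
time: 2.5
eef_pos: [0.2923, 0.2455, 0.405]
tcp_rot: [-0.104, 3.139, 0.001]
force: [1.1, 0.4, -0.4]
width: -0.0
finger_force: 0.0
```

```bash
python3 st.py -227 0 231
```

```text
t 2.5 tip chest mm [-356.2  323.   231.6] F chest [ 1.1  0.3 -0.4] w -0.0 q [ 0.67  0.01  1.95 -0.    1.18 -0.97] 0.1734
turn deg [0.04 0.07 0.08]
shift mm [-128.7 -323.2    0.6]
```

Request:
drive_tool(increments=[0,-21.5,-54,0,0,0,0,0,-21.5,-54,0,0,0,0,0,-21.5,-54,0,0,0,0,0,-21.5,-54,0,0,0,0,0,-21.5,-54,0,0,0,0,0,-21.5,-54,0,0,0,0,0,0,0,55,0,0,0,0,0,0,55,0,0,0])

```text
time: 3.5
eef_pos: [0.4422, -0.0687, 0.2939]
tcp_rot: [-0.099, 3.137, -0.001]
force: [0.3, 0.0, 0.0]
width: 0.0004
finger_force: 0.0
```

```bash
python3 st.py -227 0 38; python3 -c "
from h import *
c=snap('top','t2.png'); a=cv2.imread('pics/t2.png')[120:270,220:420]; cv2.imwrite('pics/t2c.png',cv2.resize(cv2.convertScaleAbs(a,alpha=1.4),None,fx=3,fy=3,interpolation=cv2.INTER_CUBIC))"
```

```text
t 3.5 tip chest mm [-226.6   -0.5  120.5] F chest [0.3 0.  0. ] w 0.4 q [-0.18  0.23  2.01  0.    0.9  -1.81] 0.1734
turn deg [-0.03  0.16 -0.08]
shift mm [ 0.6  0.5 82.5]
```

Request:
drive_tool(increments=[0,0,0,41,0,0,0,0,0,0,41,0,0,0,0,0,0,0,0,0,0,0,-10,0,0,0,0,0,0,-10,0,0,0,0,0,0,-10,0,0,0,0,0,0,-10,0,0,0,0,0,0,-10,0,0,0,0,0])

```text
time: 4.55
eef_pos: [0.4922, -0.0643, 0.2128]
tcp_rot: [0.103, -3.139, -0.0]
force: [-3.6, -0.3, 1.5]
width: -0.0001
finger_force: 1.2
```

```bash
python3 st.py -151 0 38
```

```text
t 4.55 tip chest mm [-177.1    0.8   39.4] F chest [-3.6 -0.1  1.5] w -0.1 q [-0.15  0.41  2.    0.    0.74 -1.79] 0.1734
turn deg [ 0.01 -0.04  0.05]
shift mm [-26.1  -0.9   1.4]
```

Request:
drive_tool(increments=[0,-6,0,0,0,0,0,0,-6,0,0,0,0,0,0,-6,0,0,0,0,0,0,-2,0,0,0,0,0,0,-2,0,0,0,0,0,0,-1,0,0,0,0,0,0,-1,0,0,0,0,0,0,0,0,0,0,0,0])

```text
time: 5.55
eef_pos: [0.5157, -0.0628, 0.2126]
tcp_rot: [-0.103, 3.14, 0.0]
force: [-1.3, 0.5, -0.6]
width: -0.0002
finger_force: 0.8
```

```bash
python3 st.py -151 0 38
```

```text
t 5.55 tip chest mm [-153.3    0.8   39.2] F chest [-1.3  0.6 -0.6] w -0.2 q [-0.14  0.44  1.94  0.    0.76 -1.78] 0.1734
turn deg [0.01 0.01 0.05]
shift mm [-2.3 -0.8  1.2]
```

Request:
drive_tool(increments=[0,-1,0,0,0,0,0,0,-1,0,0,0,0,0,0,-1,0,0,0,0,0,0,-1,0,0,0,0,0,0,-1,0,0,0,0,0,0,-1,0,0,0,0,0,0,0,0,0,0,0,0,0,0,0,0,0,0,0])

```text
time: 6.55
eef_pos: [0.5192, -0.0626, 0.2125]
tcp_rot: [0.103, -3.132, -0.001]
force: [-11.8, -1.2, 7.1]
width: 0.0002
finger_force: 5.6
```

```bash
python3 st.py -151 0 38
```

```text
t 6.55 tip chest mm [-151.3    0.9   39.1] F chest [-11.9  -0.5   7.1] w 0.2 q [-0.14  0.44  1.93 -0.    0.77 -1.78] 0.1734
turn deg [ 0.03 -0.48  0.08]
shift mm [-0.3 -0.9  1.1]
```

The drawer hit its stop at 12 N, with the tip where it should be for shut. Next I back off, rise and go over the raised lid.

Request:
drive_tool(increments=[0,20,0,0,0,0,0,0,30,0,0,0,0,0,0,0,0,-52,0,0,0,0,0,-5,-52,0,0,0,0,0,-10,-52,0,0,0,0,0,-10,-52,0,0,0,0,0,-10,-55,0,0,0,0,0,0,0,0,0,0])

```text
time: 7.55
eef_pos: [0.4751, -0.1013, 0.4809]
tcp_rot: [-0.101, 3.127, -0.006]
force: [-0.5, -0.4, -0.7]
width: -0.0001
finger_force: 0.0
```

```bash
python3 st.py -8 -35 300; python3 -c "
from h import *
c=snap('scene','s3.png'); a=cv2.imread('pics/s3.png')[100:280,200:420]; cv2.imwrite('pics/s3c.png',cv2.resize(a,None,fx=3,fy=3,interpolation=cv2.INTER_CUBIC))"
```

```text
t 7.55 tip chest mm [-194.1  -35.8  307.6] F chest [-0.5 -0.3 -0.7] w -0.1 q [-0.23  0.13  1.62  0.    1.37 -1.87] 0.1734
turn deg [-0.23  0.76 -0.  ]
shift mm [-186.     0.8   10. ]
```

View pics/s3c.png

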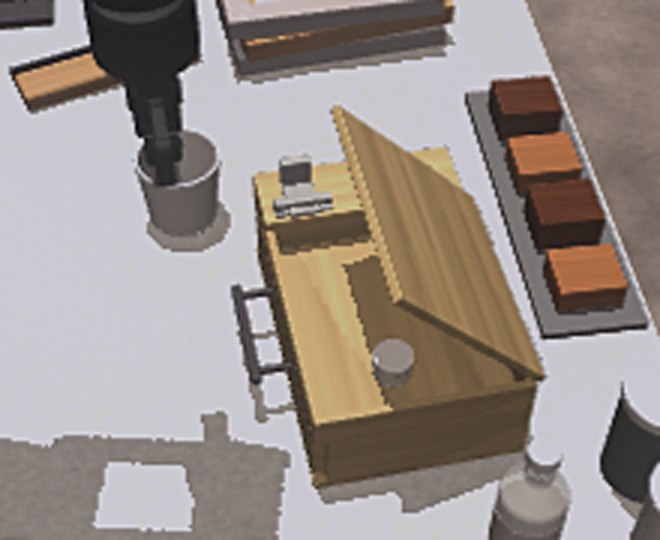

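The drawer front at about (290,340) in the crop is flush with the chest, and the lid is still up. The fingers in front of it are clear of everything. Now I move over the lid.

Request:
drive_tool(increments=[0,-46,0,0,0,0,0,0,-46,0,0,0,0,0,0,-46,0,0,0,0,0,0,-46,0,0,0,0,0,0,0,0,20,0,0,0,0,0,0,20,0,0,0,0,0,0,10,0,0,0,0,0,0,0,0,0,0])

```text
time: 8.6
eef_pos: [0.6577, -0.0885, 0.4242]
tcp_rot: [0.103, -3.138, -0.001]
force: [0.4, -0.3, -0.1]
width: 0.0
finger_force: 0.0
```

```bash
python3 st.py -8 -35 240
```

```text
t 8.6 tip chest mm [-13.7 -33.9 250.8] F chest [ 0.4 -0.3 -0.1] w 0.0 q [-0.15  0.45  1.31  0.    1.38 -1.79] 0.1734
turn deg [ 0.04 -0.13  0.06]
shift mm [-5.7 -1.1 10.8]
```

Request:
drive_tool(increments=[0,-3,0,9,0,0,0,0,-4,0,9,0,0,0,0,-5,0,9,0,0,0,0,-5,0,9,0,0,0,0,-5,0,8,0,0,0,0,-5,0,8,0,0,0,0,-5,0,8,0,0,0,0,-5,0,8,0,0,0])

```text
time: 9.6
eef_pos: [0.695, -0.0862, 0.3573]
tcp_rot: [-0.103, 3.14, 0.0]
force: [-0.5, -0.8, 4.0]
width: -0.0
finger_force: 1.5
```

```bash
python3 st.py -63 -35 150
```

```text
t 9.6 tip chest mm [ 24.1 -34.1 183.9] F chest [-0.5 -0.8  4. ] w -0.0 q [-0.14  0.55  1.31  0.    1.28 -1.78] 0.1734
turn deg [0.   0.01 0.05]
shift mm [87.1 -0.8 33.9]
```

I had the tool-x sign reversed: tool +x is the chest's −x, so I slid towards the hinge. No harm was done, with only 4 N on the lid. I'll lift off and go back to near the free edge.

Request:
drive_tool(increments=[0,0,0,-35,0,0,0,0,0,0,-38,0,0,0,0,14,0,0,0,0,0,0,16,0,0,0,0,0,0,0,0,8,0,0,0,0,3,0,9,0,0,0,0,4,0,9,0,0,0,0,4,0,9,0,0,0])

```text
time: 10.6
eef_pos: [0.6537, -0.0889, 0.3944]
tcp_rot: [0.103, -3.139, -0.0]
force: [-0.2, 0.5, 0.3]
width: 0.0001
finger_force: 0.0
```

```bash
python3 st.py -31 -35 215
```

```text
t 10.6 tip chest mm [-17.6 -34.1 221. ] F chest [-0.1  0.5  0.3] w 0.1 q [-0.15  0.46  1.37  0.    1.31 -1.79] 0.1734
turn deg [ 0.02 -0.06  0.06]
shift mm [13.4 -0.9  6. ]
```

Request:
drive_tool(increments=[0,5,0,8,0,0,0,0,5,0,8,0,0,0,0,5,0,8,0,0,0,0,5,0,8,0,0,0,0,4,0,9,0,0,0,0,4,0,9,0,0,0,0,4,0,9,0,0,0,0,4,0,9,0,0,0])

```text
time: 11.6
eef_pos: [0.6179, -0.0912, 0.3271]
tcp_rot: [-0.102, 3.139, 0.0]
force: [2.0, -0.6, 1.2]
width: 0.0001
finger_force: 0.8
```

```bash
python3 st.py -66 -35 118
```

```text
t 11.6 tip chest mm [-53.  -34.2 153.7] F chest [ 2.  -0.7  1.2] w 0.1 q [-0.17  0.45  1.56  0.    1.13 -1.8 ] 0.1734
turn deg [0.   0.08 0.04]
shift mm [13.  -0.8 35.6]
```

Request:
drive_tool(increments=[0,3,0,6,0,0,0,0,2,0,6,0,0,0,0,2,0,6,0,0,0,0,1,0,6,0,0,0,0,0,0,6,0,0,0,0,0,0,3,0,0,0,0,0,0,2,0,0,0,0,0,0,0,0,0,0])

```text
time: 12.6
eef_pos: [0.6098, -0.0918, 0.2924]
tcp_rot: [0.103, -3.14, -0.0]
force: [-0.3, 0.3, -0.7]
width: 0.0001
finger_force: 0.0
```

```bash
python3 st.py -66 -35 115
```

```text
t 12.6 tip chest mm [-61.3 -34.1 119. ] F chest [-0.3  0.4 -0.7] w 0.1 q [-0.17  0.47  1.62  0.    1.05 -1.8 ] 0.1734
turn deg [ 0.01 -0.    0.04]
shift mm [ 4.7 -0.9  4. ]
```

Request:
drive_tool(increments=[0,0,0,1,0,0,0,0,0,0,1,0,0,0,0,0,0,1,0,0,0,0,0,0,1,0,0,0,0,0,0,1,0,0,0,0,0,0,1,0,0,0,0,0,0,0,0,0,0,0,0,0,0,0,0,0])

```text
time: 13.6
eef_pos: [0.6097, -0.0918, 0.2884]
tcp_rot: [-0.103, 3.139, -0.0]
force: [-3.3, 0.7, 9.9]
width: -0.0001
finger_force: 4.9
```

```bash
python3 st.py -66 -35 115
```

```text
t 13.6 tip chest mm [-61.3 -34.2 115. ] F chest [-3.2  0.9  9.9] w -0.1 q [-0.17  0.47  1.63  0.    1.04 -1.8 ] 0.1734
turn deg [-0.01  0.06  0.05]
shift mm [ 4.7 -0.8 -0. ]
```

The tip stopped at z = 115.0 mm with 10 N, so the lid is flat. Now to the catch: lift, cross to outside the tab, and lower.

Request:
drive_tool(increments=[0,0,0,-35,0,0,0,0,0,0,-40,0,0,0,0,0,53,0,0,0,0,0,0,53,0,0,0,0,0,0,53,0,0,0,0,0,0,53,0,0,0,0,0,0,0,0,0,0,0,0,0,0,20,0,0,0])

```text
time: 14.6
eef_pos: [0.5964, 0.1201, 0.3427]
tcp_rot: [-0.105, 3.136, 0.0]
force: [-0.0, -1.5, -0.4]
width: 0.0001
finger_force: 0.0
```

```bash
python3 st.py -61 178 131; python3 -c "
from h import *
c=snap('scene','s4.png'); a=cv2.imread('pics/s4.png')[110:270,230:400]; cv2.imwrite('pics/s4c.png',cv2.resize(a,None,fx=3.5,fy=3.5,interpolation=cv2.INTER_CUBIC))"
```

```text
t 14.6 tip chest mm [-60.4 178.1 169.3] F chest [-0.1 -1.5 -0.4] w 0.1 q [ 0.18  0.41  1.58 -0.    1.14 -1.46] 0.1734
turn deg [-0.    0.22  0.12]
shift mm [ 0.7 -0.1 38.3]
```

View pics/s4c.png

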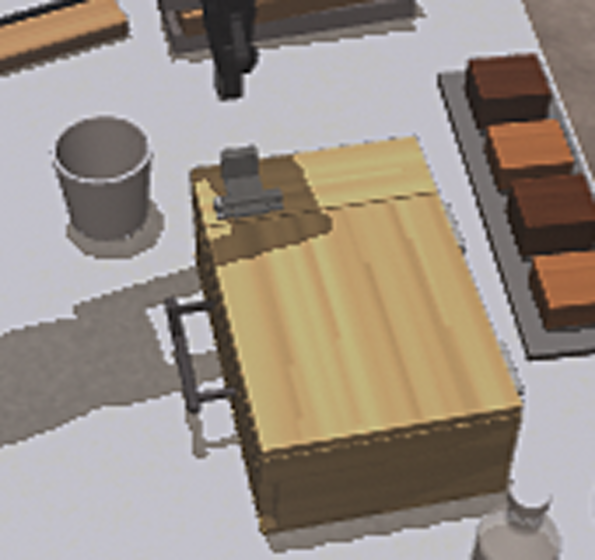

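The lid lies flat and the drawer is shut. The tab at (240,165) in the crop is still drawn back, and the fingertips are lined up beyond it. Lower, then push in −y.

Request:
drive_tool(increments=[0,0,0,19,0,0,0,0,0,0,19,0,0,0,0,0,0,0,0,0,0,0,0,-8,0,0,0,0,0,0,-8,0,0,0,0,0,0,-8,0,0,0,0,0,0,-8,0,0,0,0,0,0,-8,0,0,0,0])

```text
time: 15.65
eef_pos: [0.5987, 0.0795, 0.3041]
tcp_rot: [-0.102, 3.139, 0.001]
force: [-0.5, 2.9, 1.3]
width: -0.0001
finger_force: 0.8
```

```bash
python3 st.py -61 111 131
```

```text
t 15.65 tip chest mm [-61.2 137.5 130.7] F chest [-0.4  3.   1.3] w -0.1 q [ 0.11  0.44  1.64  0.    1.06 -1.52] 0.1734
turn deg [0.04 0.05 0.04]
shift mm [ -0.2 -26.5  -0.3]
```

Request:
drive_tool(increments=[0,0,-6,0,0,0,0,0,0,-6,0,0,0,0,0,0,-6,0,0,0,0,0,0,-4,0,0,0,0,0,0,-2,0,0,0,0,0,0,-1,0,0,0,0,0,0,-1,0,0,0,0,0,0,0,0,0,0,0])

```text
time: 16.65
eef_pos: [0.6002, 0.0554, 0.3037]
tcp_rot: [-0.102, 3.14, 0.006]
force: [1.6, 7.9, 0.4]
width: -0.0001
finger_force: 4.0
```

```bash
python3 st.py -61 111 131
```

```text
t 16.65 tip chest mm [-61.4 114.  130.4] F chest [2.1 7.8 0.4] w -0.1 q [ 0.07  0.44  1.65  0.    1.06 -1.57] 0.1734
turn deg [0.22 0.02 0.02]
shift mm [-0.4 -3.  -0.7]
```

Request:
drive_tool(increments=[0,0,-1,0,0,0,0,0,0,-1,0,0,0,0,0,0,-1,0,0,0,0,0,0,0,0,0,0,0,0,0,0,0,0,0,0,0,0,0,0,0,0,0,0,0,0,0,0,0,0,0,0,0,0,0,0,0])

```text
time: 17.65
eef_pos: [0.6003, 0.0543, 0.3038]
tcp_rot: [-0.101, 3.14, 0.014]
force: [0.2, 15.6, 1.2]
width: -0.0001
finger_force: 7.9
```

```bash
python3 st.py -61 111 131
```

```text
t 17.65 tip chest mm [-61.4 113.7 130.4] F chest [ 1.2 15.6  1.2] w -0.1 q [ 0.07  0.44  1.65  0.01  1.06 -1.57] 0.1734
turn deg [ 0.49  0.02 -0.02]
shift mm [-0.4 -2.7 -0.6]
```

The tip is against a hard stop at 15.6 N. I'll withdraw outward and up, then check with a picture.

Request:
drive_tool(increments=[0,0,10,0,0,0,0,0,0,30,0,0,0,0,0,0,30,0,0,0,0,0,0,0,-50,0,0,0,0,0,0,-60,0,0,0,0,30,0,-40,0,0,0,0,50,0,0,0,0,0,0,0,0,0,0,0,0])

```text
time: 18.65
eef_pos: [0.513, 0.1149, 0.4541]
tcp_rot: [0.103, -3.138, 0.002]
force: [0.3, 0.0, -0.9]
width: 0.0001
finger_force: 0.0
```

```bash
python3 st.py; python3 -c "
from h import *
c=snap('top','t5.png'); a=cv2.imread('pics/t5.png')[110:270,220:430]; cv2.imwrite('pics/t5c.png',cv2.resize(cv2.convertScaleAbs(a,alpha=1.4),None,fx=3.7,fy=3.7,interpolation=cv2.INTER_CUBIC))
A=.0645
for k in(0,.035,.04):
  for z in (.145,):
    x,y=-.061,.136-k; print(k,np.round(px(c,[.6688+x*np.cos(A)-y*np.sin(A),-.0537+x*np.sin(A)+y*np.cos(A),z]),1), (np.array(px(c,[.6688+x*np.cos(A)-y*np.sin(A),-.0537+x*np.sin(A)+y*np.cos(A),z]))-[220,110])*3.7)"
```

```text
t 18.65 tip chest mm [-144.9  178.1  280.7] F chest [ 0.3 -0.  -0.9] w 0.1 q [ 0.2   0.21  1.59 -0.    1.34 -1.44] 0.1734
turn deg [-0.09 -0.09  0.07]
0 [265.7 198.1] [169.23212199 326.09282931]
0.035 [278.5 197.6] [216.33856876 324.18130607]
0.04 [280.3 197.5] [223.07021719 323.90814384]
```

View pics/t5c.png

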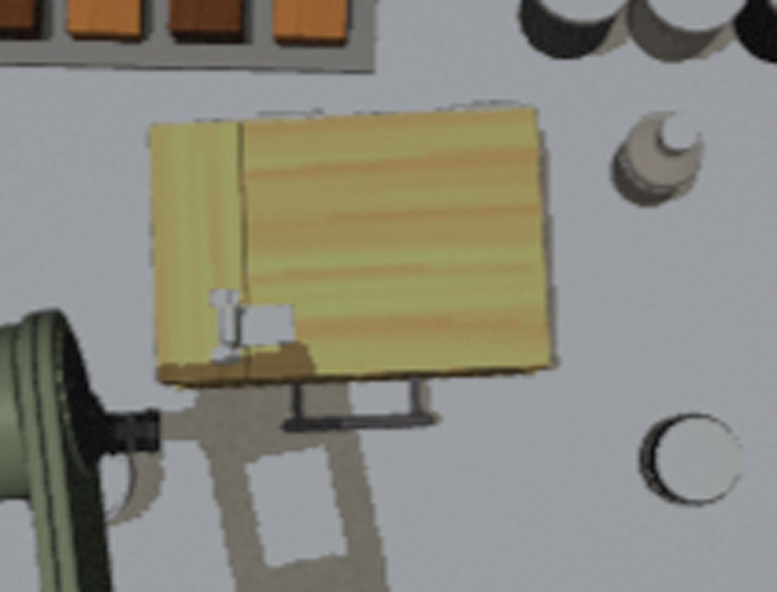

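The picture shows the drawer shut and the lid flat. The catch tongue laps onto the lid at (268,325), with the tab's outer edge near (220,325), which matches about 40 mm of travel. The bottle and can are in place and the arm is clear of everything.

```bash
python3 -c "
from plant import robot
print(robot.close_job())"
```

```text
the job is handed in; nothing more can be done
None
```

The job is handed in: the drawer is home, the lid is flat and the catch is at its stop over the lid. The last picture shows the can and bottle in place and the arm clear, at about 19 s of the 53 s; the tub was partly hidden there, and I got no verdict back.

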